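Load the round-disc reference plate into the reflectance reader

TASK

Load the reference plate with the round white disc into the reader: its pocket in the grey case leaves no room for fingers, so press its plain thumb end down into the hollow beneath to tip the disc end up over the rim, then take it by the edges. Lay it flat in the reader's open drawer between the pins, disc up and disc end towards the housing, let go, and push the drawer fully home. Do not touch the white disc or square, do not drop the plate, and leave the other plate and the things around where they are.

Things in the scene. Friction and masses are not known exactly. Their poses are not given: they have to be found in the camera images.
- case: Grey moulded case without lid, 150 x 184 x 23.5 mm, fixed. Origin: centre of its underside; x along the plates, disc ends at +x (roughly away from the robot), z up. Two equal pockets, centred at y = +47 and -47 mm, each 123.5 x 63.2 mm: a plate lies flush with the rim, with under 2 mm of play on every side. The -x end wall has a 42 mm wide thumb scoop at each pocket, cut down to z = 16 mm.
- ridge (a point): On the case's middle line (y = 0) at x = -12, z = 14 mm. The pocket floors are level (z = 14 mm) from here to the +x end; towards -x they fall away at 11 degrees as a ramp, 9 mm lower at the pocket's end. A plate pressed at its thumb end rocks on this ridge until it lies on the ramp, tipped 11 degrees, disc end some 3 mm clear of the rim. Let go, it falls back flush.
- rim (a point): Top inner edge of the case's +x end wall (13 mm thick), at x = +62, y = 0, z = 23.5 mm. Pressed down on the ramp (5 to 10 N) and dragged 25 mm or so up along it towards +x, a plate slides with its disc end out over this rim and then stays propped on it, tipped about 7 degrees, when let go. Plates, case and drawer are smooth (friction about 0.25); fingertips grip better.
- round_plate: The plate to load: flat aluminium plate 120 x 60 x 9 mm, 0.16 kg, loose, in either pocket of the case. Origin: centre of its underside; x points from the plain thumb end (-x, with fine cross lines) to the disc end (+x), z up out of the face.
- round_tile: White glazed round disc, 44 mm across, set in the face of round_plate, its top 0.6 mm proud of the face. Origin: its centre on the face, at x = +29 mm of the plate. It must not be touched by the robot.
- round_plate_thumb (a point): Point on the face of round_plate at the middle of the plain thumb end, 14 mm from the end: the place to press.
- round_plate_end (a point): Middle of the disc-end edge face of round_plate (x = +60 mm, half way up the thickness).
- square_plate: The other plate, same size and pose convention, in the other pocket; it stays there.
- square_tile: White glazed square, 42 mm, set in the face of square_plate, centre at x = +29 mm of it. It must not be touched.
- reader: Low white bench reader, fixed. Housing 185 mm deep (x), 150 mm wide (y), 62 mm high. Origin: on the bench below the middle of its front face; x points into the housing, roughly away from the robot. A drawer (the carrier) slides along x through a 106 mm wide opening in the front face.
- carrier (a joint): Slide of the reader's drawer along the reader's x in m: 0 = fully out, 0.150 = fully home (front panel shut against the housing). It moves with about 2 N of friction and stays where it is left.
- seat (a point): Centre of the plate's place on the drawer's black deck, 16 mm above the bench, 84 mm before the housing when fully out; axes as the reader. Pins 7 mm high leave about 3 mm of play: at the long sides at x = -40 and +12 mm (y = +-37 mm) and beyond the disc end at x = +67 mm; at the other end the front panel (104 mm wide, 19 mm above the deck) has its inner face at x = -66 mm.
- tab (a point): Middle of the front edge of the drawer's pull tab, which stands 21 mm out from the front panel, 40 mm wide and 8 mm thick, 17 mm above the bench: pushing here in the reader's +x shuts the drawer.
- beaker: Small plastic beaker, 53 mm across, 68 mm high, bystander.
- septa_tin: Round tin, 54 mm across, 24 mm high, bystander.
- tweezers: Steel tweezers, 124 mm long, lying on the bench, bystander.
There are look-alikes about, which are no part of the job. Leave any turquoise look-alike of the round_plate alone.

How it is judged:
By the outcome, as a careful person would: the job done as asked, in the order asked, and still so for the second after the job is handed in, with the robot touching nothing.
It also fails if it takes over 61 s, if anything falls off the work surface, if the arm or the gripper's body presses on something with over 40 N, if the wrist force passes 120 N, or if a joint passes its speed limit or range.

ROBOT

A 6-joint arm with a two-finger parallel gripper is mounted at the origin on a cart in front of the work surface, level with it; the furniture and walls round the work are solid. World frame = base frame: x ahead of the robot, y to its left, z up, the work surface at z = 0. Lengths are in m, angles in rad, forces in N, time in s.
With the tool pointing down it reaches from about 0.3 to 0.875 m from the base axis. Payload 6.4 kg.
Tool frame: the origin (TCP) lies midway between the tips of the shut fingers; the grasp point (between the pads) lies 19 mm behind it (ctrl.pinch_z is the distance from the TCP to the grasp point, in m); z points along the fingers, y is the line along which they close (so a half turn about z gives the same grasp; the last joint's range is limited). The gripper opens to 85 mm and grips with 20 to 120 N. Pads are 22 mm wide; open, the fingers measure 114 mm over their backs; the gripper's body (76 mm by 85 mm) begins 54 mm behind the grasp point. The pads swing forward as they close: fully open they stand 13 mm farther back than shut.
Start: joints at [-1.495, 0.181, 1.607, -0, 1.354, -0.206], TCP at [0.16, -0.552, 0.231] pointing down, gripper open.
Joint ranges: [-2.99, 2.99], [-0.89, 2.07], [0.3, 2.58], [-1.14, 4.28], [0, 2.63], [-3.12, 3.12]. Speed limits (rad/s): [2.57, 2.57, 3.01, 3.14, 3.14, 3.14].

INTERFACE

Orientations are given as a unit quaternion [w, x, y, z].
In Python, from bench import ctrl gives the robot as it stands.
- The arm moves only by the tool apply_moves, never from a script. Its argument "moves" is a list of rows, each an object with "jaw": the opening, from 0 (shut) to 1 (fully open); "offset": the shift along the tool's x, y, z in mm, a list of three; "rot": the turn, a rotation vector about the tool's x, y, z in degrees, a list of three. In form: [{"jaw": jaw, "offset": [dx, dy, dz], "rot": [ax, ay, az]}, ...]. A call has exactly 5 rows; each row shifts and turns the commanded pose from where the row before left it, along the tool's axes as they then stand; what a row does not reach is not made up. A row lasts 1/8 s, in which the tool goes at most 62.5 mm and 10.7 degrees, less where a joint would pass 70% of its speed; a pose out of reach is approached as far as the arm can. A call is refused whole if a number of a shift passes 62.5 or a number of a turn 10.7, either way. A call with a gripper value outside its range is refused whole. The fingers move at their own pace and stop on an object; the grip force is fixed at half the most. Time passes only in rows, so rows that do not move let the fingers close, or fill a call up. It gives the time, the measured TCP pose, the force, the opening and the grip force at its end, in the units of the state.
- ctrl.get_obs(): the state, without advancing time (a new reading comes with each control period).
- ctrl.camera(name): name is "scene" or "top" or "wrist"; returns (picture, depth): 384x512x3 uint8, red, green, blue; 384x512 float32, m along the optical axis (not along the pixel's ray), 0 where there is no reading.
- ctrl.camera_params(name): a dict with "K" (3x3 intrinsics, pixels), "cam_to_world" (4x4, takes a point from camera to world coordinates); the wrist camera has in their place "mount" (4x4, takes a point from camera to tool coordinates, whose origin is the TCP and whose axes are the flange's). Camera axes: x right, y down, z forward; pixel columns grow to the right and rows downward; lengths in m; the calibration is good to about 2 mm. A picture is of the moment at which its call begins: read the wrist's pose just before it. camera_params takes no time and is no camera call.
- ctrl.hand_in(): hands the job in; it is judged then, once.
Trained networks look in the newest picture that a camera, given by its name, has taken for a name from the list of things; names that differ only in an ending like _2 or _b are one class to them, and where a whole thing is asked for, a point or a joint stands for the part that bears it (a point fixed in the world has none). Each returns a list of dicts, best first, with "score" (0 to 1); they miss things now and then, are a little off and sometimes report something else, mostly with a low value. They report only what shows in the picture. A call takes as long as a camera call. They do not tell look-alikes from the thing itself.
- ctrl.outline_of(camera, target): "region" (384x512 bool, what is visible of it) and "position" ([column, row] in pixels, amid what is visible of it).
The state is a dict: "time_s": time; "q": joint angles; "dq": joint speeds; "joint_efforts": joint torques, N m; "eef_pos": TCP position; "eef_rot": TCP orientation; "wrist_force": force on the tool from outside, world axes, zero at the start; "torque": the same for the moment, N m; "opening": opening from 0.0 (shut) to 1.0 (fully open); "grasp_force": force on a finger pad.
Only numpy, scipy, OpenCV 4.12 (cv2) and the standard library are available. Lean on these libraries where they do the work, as an engineer would, in place of code of your own. Each camera call takes 0.05 s, during which the arm holds its last target. There are 200 camera calls.

## Working session

There is one attempt and no reset: what is moved stays moved. The work goes in short steps, Python scripts to look and compute and a tool call to move; the robot and the scene stay as the last step left them, time stands still between calls to the robot, and variables do not carry over. Pictures are saved under pics/ and viewed, at most 10 in all, crops included, and the job is handed in when it is done.

Besides the shell and the picture viewer there is one more tool, called after ">>>" as name([rows], argument=value, ...), one row to a line, values as JSON. apply_moves: Moves the arm, as the interface text tells. Its arguments: {"type":"object","properties":{"moves":{"type":"array"}},"required":["moves"]}

```bash
mkdir -p pics; ls; python3 - <<'E'
from bench import ctrl
import cv2,numpy as np
o=ctrl.get_obs(); print(o['time_s'],o['eef_pos'],o['eef_rot'],ctrl.pinch_z)
ims=[]
for c in("scene","top"):
    im,d=ctrl.camera(c); ims.append(im); np.savez(f'{c}.npz',im=im,d=d)
    print(c,{k:np.round(v,3).tolist() for k,v in ctrl.camera_params(c).items()})
    cv2.imwrite(f'pics/{c}.png',cv2.resize(im[:,:,::-1],(800,600)))
print(ctrl.camera_params("wrist"))
E
```

```text
pics
0.0 [ 0.15987125 -0.55175037  0.23038331] [-8.84464552e-04  9.90089154e-01  1.40437471e-01  4.74624798e-05] 0.0187
scene {'K': [[385.11, 0.0, 252.907], [0.0, 385.11, 188.114], [0.0, 0.0, 1.0]], 'cam_to_world': [[0.766, -0.286, 0.575, -0.242], [-0.642, -0.343, 0.685, -0.877], [0.002, -0.895, -0.447, 0.636], [0.0, 0.0, 0.0, 1.0]]}
top {'K': [[369.718, 0.0, 263.666], [0.0, 369.718, 193.557], [0.0, 0.0, 1.0]], 'cam_to_world': [[0.01, -0.986, 0.165, 0.271], [-1.0, -0.012, -0.008, 0.005], [0.01, -0.164, -0.986, 1.471], [0.0, 0.0, 0.0, 1.0]]}
{'K': array([[342.64019195,   0.        , 253.23166363],
       [  0.        , 342.64019195, 192.24230102],
       [  0.        ,   0.        ,   1.        ]]), 'mount': array([[ 2.79819354e-04, -9.46235767e-01, -3.23477656e-01,
         8.26852143e-02],
       [ 9.99999781e-01,  4.58895101e-04, -4.77324049e-04,
        -5.61577977e-04],
       [ 6.00103399e-04, -3.23477452e-01,  9.46235688e-01,
        -1.42644312e-01],
       [ 0.00000000e+00,  0.00000000e+00,  0.00000000e+00,
         1.00000000e+00]])}
```

View pics/top.png

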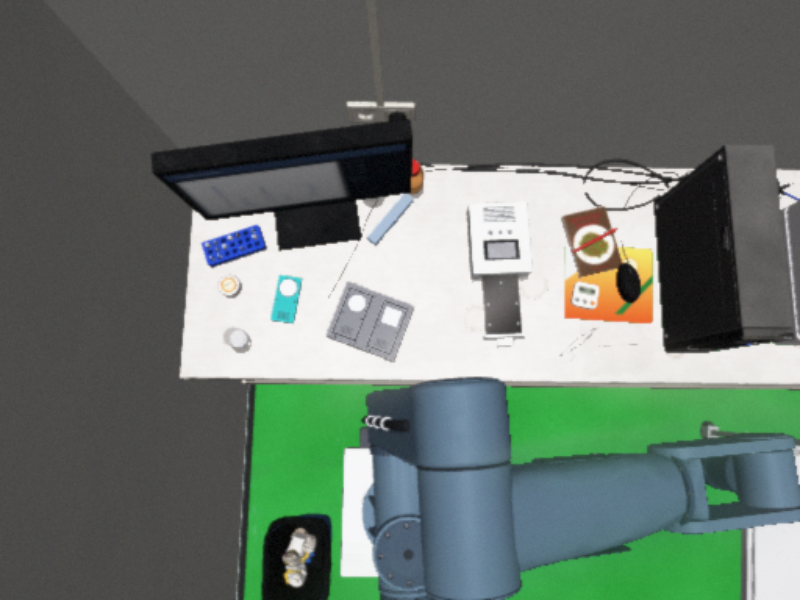

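View pics/scene.png

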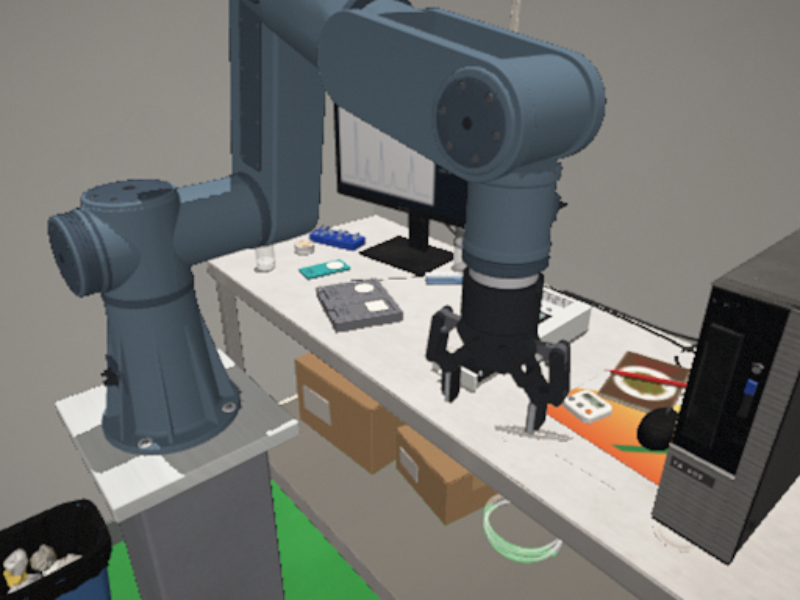

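The top view shows the case at about (370,320) with the round plate in its left pocket (disc at 357,302). The reader's drawer is out at (503,308) and its tab is at (503,342). The turquoise look-alike is at (287,300). I'll measure these next.

```bash
cat > h.py <<'E'
from bench import ctrl
import cv2,numpy as np
from scipy.spatial.transform import Rotation as R
def Rq(q): return R.from_quat([q[1],q[2],q[3],q[0]])
def T_tool(o):
    T=np.eye(4);T[:3,:3]=Rq(o['eef_rot']).as_matrix();T[:3,3]=o['eef_pos'];return T
def cam(name,o=None):
    p=ctrl.camera_params(name)
    return p['K'],(p['cam_to_world'] if name!='wrist' else T_tool(o)@p['mount'])
def plane(px,K,T,z):
    px=np.atleast_2d(px).astype(float)
    r=np.c_[(px-[K[0,2],K[1,2]])/[K[0,0],K[1,1]],np.ones(len(px))]@T[:3,:3].T
    return T[:3,3]+r*((z-T[2,3])/r[:,2])[:,None]
def proj(P,K,T):
    c=(np.atleast_2d(P)-T[:3,3])@T[:3,:3]; u=c@K.T; return u[:,:2]/u[:,2:]
def cloud(d,K,T):
    v,u=np.mgrid[:d.shape[0],:d.shape[1]]
    return (np.stack([(u-K[0,2])/K[0,0]*d,(v-K[1,2])/K[1,1]*d,d],-1)@T[:3,:3].T)+T[:3,3]
def rect(region,K,T,z):
    ys,xs=np.nonzero(region); P=plane(np.c_[xs,ys],K,T,z)[:,:2]
    (c,s,a)=cv2.minAreaRect((P*1000).astype(np.float32)); return np.round(c,1),np.round(s,1),round(a,1)
def delta(o,pos,Rm):
    "tool-frame shift mm and rotvec deg from measured pose to the target"
    M=T_tool(o)[:3,:3]
    return np.round(M.T@(np.array(pos)-o['eef_pos'])*1000,1),np.round(R.from_matrix(M.T@Rm).as_rotvec(degrees=True),1)
E
python3 - <<'E'
from h import *
ctrl.camera("top"); K,T=cam("top")
for n,z in(("case",.0235),("round_plate",.0235),("round_tile",.024),("square_plate",.0235),("square_tile",.024),("reader",.05),("carrier",.016),("tab",.017),("seat",.016),("tweezers",.002),("beaker",.05),("septa_tin",.024)):
    for r in ctrl.outline_of("top",n)[:3]:
        print(n,round(r['score'],2),np.round(r['position']),plane(r['position'],K,T,z)[0].round(3),rect(r['region'],K,T,z))
E
```

```text
case 0.82 [238. 207.] [0.46  0.095 0.024] (array([466.3, 100.7]), array([183.3, 148.4]), 70.3)
case 0.68 [228. 203.] [0.475 0.134 0.024] (array([483.8, 145.5]), array([ 57.5, 119.1]), 69.7)
round_plate 0.77 [182. 191.] [0.519 0.318 0.024] (array([519.8, 315.4]), array([ 60.4, 119.7]), 83.0)
round_plate 0.7 [226. 201.] [0.48  0.143 0.024] (array([484.4, 146.8]), array([ 66.7, 125.5]), 70.1)
round_tile 0.51 [223. 193.] [0.514 0.154 0.024] (array([511.4, 137.4]), array([36.4, 35.7]), 1.4)
round_tile 0.43 [182. 183.] [0.553 0.321 0.024] (array([549.7, 311.3]), array([44.7, 39.7]), 2.5)
square_plate 0.7 [247. 207.] [0.459 0.058 0.024] (array([449.8,  57.8]), array([ 62.4, 113.9]), 72.0)
square_tile 0.7 [252. 207.] [0.46  0.038 0.024] (array([476.4,  47.5]), array([41.4, 41.5]), 72.1)
reader 0.83 [317. 160.] [ 0.645 -0.216  0.05 ] (array([ 589. , -228.1]), array([369.5, 157.4]), 2.8)
reader 0.6 [223. 194.] [0.503 0.151 0.05 ] (array([506.2, 134. ]), array([42. , 38.5]), 45.8)
carrier 0.81 [323. 196.] [ 0.509 -0.245  0.016] (array([ 499.2, -232.9]), array([184.3, 103.7]), 4.6)
tab 0.75 [321. 198.] [ 0.5   -0.233  0.017] (array([ 499.6, -236. ]), array([185.4,  95.8]), 1.9)
tab 0.59 [240. 207.] [0.459 0.088 0.017] (array([468.5, 101.9]), array([187.6, 156.8]), 69.0)
seat 0.67 [321. 199.] [ 0.496 -0.237  0.016] (array([ 499.5, -236.4]), array([184.3, 103.6]), 4.6)
beaker 0.46 [148. 216.] [0.415 0.437 0.05 ] (array([414. , 428.7]), array([50.2, 65.8]), 0.7)
beaker 0.39 [247. 207.] [0.456 0.057 0.05 ] (array([446.4,  56.8]), array([ 56.5, 115.4]), 70.7)
beaker 0.24 [248. 206.] [0.46  0.053 0.05 ] (array([473.7,  47.1]), array([43.4, 42.8]), 68.7)
septa_tin 0.73 [227. 199.] [0.489 0.139 0.024] (array([485.7, 144.6]), array([ 63.3, 121.9]), 72.2)
septa_tin 0.52 [146. 184.] [0.545 0.462 0.024] (array([552. , 460.4]), array([45.6, 43.6]), 3.4)
```

>>> apply_moves([
  {"jaw": 0.0, "offset": [50, -19, 0], "rot": [0, 0, 0]},
  {"jaw": 0.0, "offset": [50, -19, 0], "rot": [0, 0, 0]},
  {"jaw": 0.0, "offset": [50, -19, 0], "rot": [0, 0, 0]},
  {"jaw": 0.0, "offset": [50, -19, -4], "rot": [0, 0, 0]},
  {"jaw": 0.0, "offset": [50, -19, -4], "rot": [0, 0, 0]},
])

```text
time_s: 1.38
eef_pos: [0.3749, -0.3904, 0.2396]
eef_rot: [0.0, 0.99, 0.14, 0.0]
wrist_force: [-0.2, -0.6, 0.6]
opening: 0.001
grasp_force: 0.0
```

>>> apply_moves([
  {"jaw": 0.0, "offset": [50, -19, -4], "rot": [0, 0, 0]},
  {"jaw": 0.0, "offset": [50, -19, -4], "rot": [0, 0, 0]},
  {"jaw": 0.0, "offset": [50, -19, -4], "rot": [0, 0, 0]},
  {"jaw": 0.0, "offset": [45, -19, 0], "rot": [0, 0, 7]},
  {"jaw": 0.0, "offset": [0, 0, 0], "rot": [0, 0, 6]},
])

```text
time_s: 2.0
eef_pos: [0.5421, -0.2616, 0.2512]
eef_rot: [-0.0, 1.0, 0.028, 0.0]
wrist_force: [-0.6, -0.8, 1.1]
opening: -0.002
grasp_force: 0.0
```

```bash
python3 - <<'E'
from h import *
o=ctrl.get_obs(); print(o['time_s'],o['eef_pos'],o['opening'],np.abs(o['dq']).max())
im,d=ctrl.camera("wrist"); K,T=cam("wrist",o); np.savez('w1.npz',im=im,d=d,T=T)
cv2.imwrite('pics/w1.png',im[:,:,::-1])
for n,z in(("carrier",.016),("reader",.062),("tab",.017)):
    for r in ctrl.outline_of("wrist",n)[:2]:
        print(n,round(r['score'],2),np.round(r['position']),rect(r['region'],K,T,z))
E
```

```text
2.0 [ 0.54209647 -0.26157853  0.2512388 ] -0.002247934664887715 0.796968648029711
carrier 0.85 [228. 183.] (array([ 491.8, -234.9]), array([174.6, 106.3]), 3.2)
reader 0.67 [226.  90.] (array([ 557.6, -231.9]), array([253.1, 151.1]), 3.2)
tab 0.76 [230. 180.] (array([ 492.2, -235. ]), array([174.2, 106.1]), 3.2)
```

View pics/w1.png

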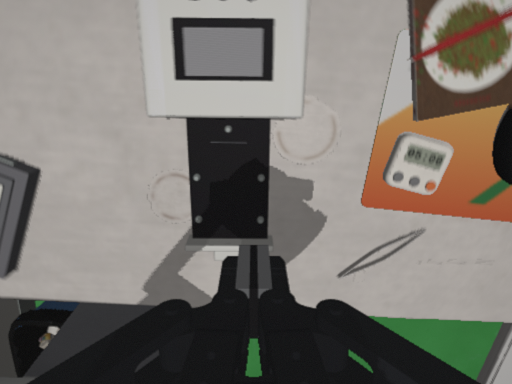

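The wrist view shows the drawer deck with its end pin at (228,129). The side pins are at (197,178), (261,178), (199,219) and (261,219), the front panel at row 240, and the tab at about (228,254).

```bash
python3 - <<'E'
from h import *
D=np.load('w1.npz');K=ctrl.camera_params("wrist")['K'];T=D['T']
g=cv2.cvtColor(D['im'],cv2.COLOR_RGB2GRAY).astype(float)
px=[]
for (u,v) in((228,129),(197,178),(261,178),(199,219),(261,219)):
    w=g[v-5:v+6,u-5:u+6]; w=np.clip(w-np.median(w)-15,0,None); yy,xx=np.mgrid[v-5:v+6,u-5:u+6]
    px.append([(w*xx).sum()/w.sum(),(w*yy).sum()/w.sum()])
P=plane(px,K,T,.023)[:,:2]*1000; print(np.round(px,1),P.round(1))
M=np.array([[67,0],[12,37],[12,-37],[-40,37],[-40,-37.]])
# rigid fit
a=M-M.mean(0);b=P-P.mean(0);th=np.arctan2((a[:,0]*b[:,1]-a[:,1]*b[:,0]).sum(),(a*b).sum())
Rm=np.array([[np.cos(th),-np.sin(th)],[np.sin(th),np.cos(th)]]);t=P.mean(0)-Rm@M.mean(0)
print('yaw',np.degrees(th),'seat',t,'res',(P-(M@Rm.T+t)).round(1))
print('front',t+Rm@[84,0])
C=cloud(D['d'],K,T)
for n,(u,v) in dict(deck=(230,190),bench=(120,150),tab=(228,254),panel=(215,241)).items(): print(n,C[v,u].round(4))
E
```

```text
[[227.6 128.8]
 [195.9 177.3]
 [260.8 177.5]
 [197.7 218.8]
 [260.  219.6]] [[ 568.5 -231.8]
 [ 512.2 -197.9]
 [ 516.  -270.9]
 [ 461.4 -200.1]
 [ 464.5 -273.3]]
yaw 2.6742443599942334 seat [ 502.3390868  -234.89197519] res [[-0.8 -0. ]
 [-0.4 -0.5]
 [-0.   0.4]
 [ 0.8 -0.3]
 [ 0.4  0.4]]
front [ 586.24760655 -230.97275155]
deck [ 0.4971 -0.2364  0.0167]
bench [ 0.5332 -0.1055 -0.0007]
tab [ 0.4157 -0.237   0.0208]
panel [ 0.4329 -0.2208  0.0216]
```

>>> apply_moves([
  {"jaw": 0.0, "offset": [0, -62, 0], "rot": [0, 0, 5]},
  {"jaw": 0.0, "offset": [0, -62, 0], "rot": [0, 0, 5]},
  {"jaw": 0.0, "offset": [0, -62, 0], "rot": [0, 0, 5]},
  {"jaw": 0.0, "offset": [0, -62, 0], "rot": [0, 0, 5]},
  {"jaw": 0.0, "offset": [0, -62, 0], "rot": [0, 0, 4]},
])

```text
time_s: 2.82
eef_pos: [0.5765, 0.042, 0.2519]
eef_rot: [0.0, 0.983, -0.182, 0.0]
wrist_force: [0.6, -0.8, 0.7]
opening: -0.004
grasp_force: 0.0
```

```bash
python3 - <<'E'
from h import *
o=ctrl.get_obs(); print(o['time_s'],o['eef_pos'])
im,d=ctrl.camera("wrist"); K,T=cam("wrist",o); np.savez('w2.npz',im=im,d=d,T=T)
cv2.imwrite('pics/w2.png',im[:,:,::-1])
for n,z in(("case",.0235),("round_plate",.0235),("round_tile",.024),("square_plate",.0235),("square_tile",.024)):
    for r in ctrl.outline_of("wrist",n)[:2]:
        print(n,round(r['score'],2),np.round(r['position']),rect(r['region'],K,T,z))
E
```

```text
2.825 [0.57651118 0.04203685 0.25185025]
case 0.95 [237. 216.] (array([468.9, 100.2]), array([183.5, 156.2]), 70.1)
round_plate 0.93 [200. 246.] (array([483.6, 145.6]), array([ 60.9, 120.5]), 69.0)
round_plate 0.93 [ 67. 264.] (array([527. , 305.3]), array([ 63. , 117.5]), 82.2)
round_tile 0.71 [200. 233.] (array([509.3, 136.1]), array([43.1, 46.3]), 67.1)
square_plate 0.57 [286. 236.] (array([449.4,  56.1]), array([ 58.7, 122.8]), 71.8)
square_tile 0.61 [200. 235.] (array([509.1, 135.5]), array([44.2, 46.1]), 67.2)
square_tile 0.58 [280. 235.] (array([475.1,  47.8]), array([44.5, 46.3]), 71.4)
```

View pics/w2.png

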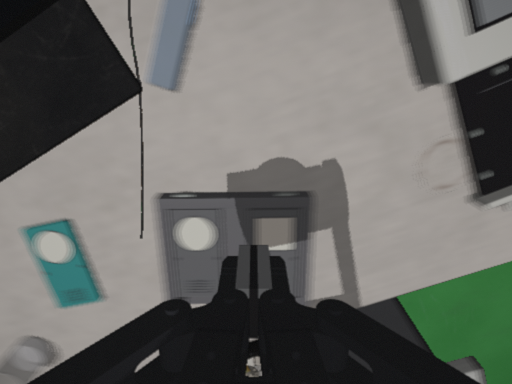

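The case is square in view with the round plate in its left pocket, disc at (196,233). Plate centre is about (483,145) mm with yaw -20°, so I'm heading for the thumb point.

>>> apply_moves([
  {"jaw": 0.0, "offset": [-36, -13, 34], "rot": [0, 0, 0]},
  {"jaw": 0.0, "offset": [-36, -13, 34], "rot": [0, 0, 0]},
  {"jaw": 0.0, "offset": [-36, -13, 34], "rot": [0, 0, 0]},
  {"jaw": 0.0, "offset": [-36, -13, 34], "rot": [0, 0, 0]},
  {"jaw": 0.0, "offset": [-28, -10, 30], "rot": [0, 9, -1]},
])

```text
time_s: 3.75
eef_pos: [0.4393, 0.1587, 0.0849]
eef_rot: [0.014, 0.981, -0.174, 0.079]
wrist_force: [0.4, 0.6, -1.5]
opening: 0.004
grasp_force: 0.0
```

```bash
python3 - <<'E'
from h import *
o=ctrl.get_obs(); 
im,d=ctrl.camera("wrist"); K,T=cam("wrist",o); np.savez('w3.npz',im=im,d=d,T=T)
for n,z in(("case",.0235),("round_plate",.0235),("round_tile",.024)):
    for r in ctrl.outline_of("wrist",n)[:2]:
        print(n,round(r['score'],2),np.round(r['position']),rect(r['region'],K,T,z))
o=ctrl.get_obs(); print(o['time_s'],o['eef_pos'],o['eef_rot'],np.abs(o['dq']).max(),o['wrist_force'])
Rm=R.from_euler('z',-20,degrees=True).as_matrix()@R.from_euler('x',180,degrees=True).as_matrix()@R.from_euler('y',9,degrees=True).as_matrix()
print(delta(o,[.4401,.1612,.030],Rm))
cv2.imwrite('pics/w3.png',im[:,:,::-1])
E
```

```text
round_plate 0.95 [250. 146.] (array([482.3, 146. ]), array([ 60.3, 118.9]), 70.3)
round_plate 0.88 [ 22. 206.] (array([509.9, 282.7]), array([ 41.2, 117.3]), 62.9)
round_tile 0.91 [248. 109.] (array([509.1, 136.5]), array([46. , 46.5]), 69.9)
round_tile 0.61 [  4. 149.] (array([538.2, 287.5]), array([ 6.2, 29.9]), 62.9)
3.95 [0.43590745 0.15938419 0.08427555] [ 0.01478042  0.98211774 -0.17170336  0.07579079] 0.10231911147951644 [0.65790257 0.86201259 0.92415655]
(array([-5.1, -3.3, 54.1]), array([0.1, 0.1, 0.2]))
```

View pics/w3.png

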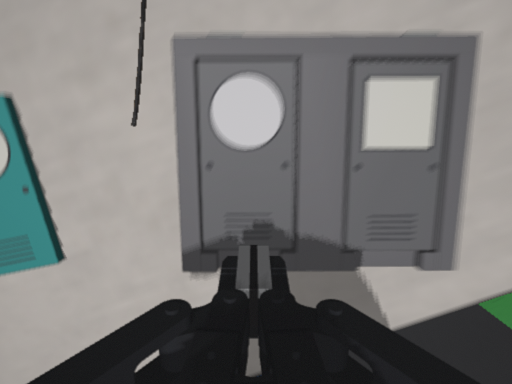

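>>> apply_moves([
  {"jaw": 0.0, "offset": [-3, -1.5, 18], "rot": [0, 0, 0]},
  {"jaw": 0.0, "offset": [-2, -1.5, 18], "rot": [0, 0, 0]},
  {"jaw": 0.0, "offset": [0, 0, 16], "rot": [0, 0, 0]},
  {"jaw": 0.0, "offset": [0, 0, 2], "rot": [0, 0, 0]},
  {"jaw": 0.0, "offset": [0, 0, 0], "rot": [0, 0, 0]},
])

```text
time_s: 4.58
eef_pos: [0.4439, 0.1611, 0.0322]
eef_rot: [0.014, 0.982, -0.173, 0.078]
wrist_force: [0.1, 0.4, 0.3]
opening: -0.004
grasp_force: 0.0
```

>>> apply_moves([
  {"jaw": 0.0, "offset": [-5, 0, 6], "rot": [0, 0, 0]},
  {"jaw": 0.0, "offset": [0, 0, 3], "rot": [0, 0, 0]},
  {"jaw": 0.0, "offset": [0, 0, 3], "rot": [0, 0, 0]},
  {"jaw": 0.0, "offset": [0, 0, 2], "rot": [0, 0, 0]},
  {"jaw": 0.0, "offset": [0, 0, 0], "rot": [0, 0, 0]},
])

```text
time_s: 5.2
eef_pos: [0.4395, 0.1629, 0.0167]
eef_rot: [0.014, 0.982, -0.172, 0.077]
wrist_force: [-2.9, 0.6, 4.5]
opening: 0.0
grasp_force: 2.7
```

>>> apply_moves([
  {"jaw": 0.0, "offset": [0, 0, 1], "rot": [0, 0, 0]},
  {"jaw": 0.0, "offset": [0, 0, 0], "rot": [0, 0, 0]},
  {"jaw": 0.0, "offset": [0, 0, 0], "rot": [0, 0, 0]},
  {"jaw": 0.0, "offset": [0, 0, 0], "rot": [0, 0, 0]},
  {"jaw": 0.0, "offset": [0, 0, 0], "rot": [0, 0, 0]},
])

```text
time_s: 5.82
eef_pos: [0.4398, 0.163, 0.0166]
eef_rot: [0.014, 0.982, -0.172, 0.077]
wrist_force: [-8.9, 0.6, 17.4]
opening: -0.005
grasp_force: 9.5
```

```bash
python3 - <<'E'
from h import *
o=ctrl.get_obs(); print(o['time_s'],o['eef_pos'],o['wrist_force'])
im,d=ctrl.camera("wrist"); K,T=cam("wrist",o); C=cloud(d,K,T)
a=np.radians(-20);ux=np.array([np.cos(a),np.sin(a)]);uy=np.array([-ux[1],ux[0]])
q=(C[...,:2]*1000-[467.2,101.3]); X=q@ux;Y=q@uy
for x in range(-40,80,8):
    m=(abs(X-x)<3)&(abs(Y-47)<20)&(d>0); m2=(abs(X-x)<3)&(abs(Y)<10)&(d>0)
    print(x,m.sum(),(np.median(C[m][:,2])*1000).round(1) if m.any() else 0,(np.median(C[m2][:,2])*1000).round(1) if m2.any() else 0)
E
```

```text
5.825 [0.43976037 0.16303526 0.01662793] [-8.88195026  0.60886162 17.36163687]
-40 6133 82.3 23.6
-32 1038 19.8 23.5
-24 1105 21.4 23.5
-16 1162 22.9 23.6
-8 1238 24.4 23.6
0 1324 26.0 23.5
8 1439 27.9 23.6
16 1477 29.6 23.5
24 1617 31.2 23.5
32 1703 32.8 23.5
40 1815 34.2 23.5
48 1923 35.4 23.5
56 968 36.3 23.5
64 882 23.4 23.5
72 0 0 0
```

>>> apply_moves([
  {"jaw": 0.0, "offset": [0, 0, -0.8], "rot": [0, 0, 0]},
  {"jaw": 0.0, "offset": [2, 0, -0.05], "rot": [0, 0, 0]},
  {"jaw": 0.0, "offset": [2, 0, -0.05], "rot": [0, 0, 0]},
  {"jaw": 0.0, "offset": [2, 0, -0.05], "rot": [0, 0, 0]},
  {"jaw": 0.0, "offset": [0, 0, 0], "rot": [0, 0, 0]},
])

```text
time_s: 6.5
eef_pos: [0.4456, 0.161, 0.0179]
eef_rot: [0.014, 0.982, -0.172, 0.077]
wrist_force: [-2.7, 1.1, 7.6]
opening: 0.002
grasp_force: 4.4
```

>>> apply_moves([
  {"jaw": 0.0, "offset": [2.5, 0, -0.07], "rot": [0, 0, 0]},
  {"jaw": 0.0, "offset": [2.5, 0, -0.07], "rot": [0, 0, 0]},
  {"jaw": 0.0, "offset": [2.5, 0, -0.07], "rot": [0, 0, 0]},
  {"jaw": 0.0, "offset": [2.5, 0, -0.07], "rot": [0, 0, 0]},
  {"jaw": 0.0, "offset": [0, 0, 0], "rot": [0, 0, 0]},
])

```text
time_s: 7.12
eef_pos: [0.4549, 0.1576, 0.0198]
eef_rot: [0.014, 0.982, -0.172, 0.077]
wrist_force: [-4.0, 1.7, 8.9]
opening: 0.0
grasp_force: 4.7
```

```bash
cat > prof.py <<'E'
from h import *
o=ctrl.get_obs(); print(o['time_s'],o['eef_pos'],o['wrist_force'])
im,d=ctrl.camera("wrist"); K,T=cam("wrist",o); C=cloud(d,K,T)
a=np.radians(-20);ux=np.array([np.cos(a),np.sin(a)]);uy=np.array([-ux[1],ux[0]])
q=(C[...,:2]*1000-[467.2,101.3]); X=q@ux;Y=q@uy
for x in range(-32,96,8):
    m=(abs(X-x)<3)&(abs(Y-47)<20)&(d>0)
    if m.any(): print(x,(np.median(C[m][:,2])*1000).round(1),end='; ')
Z=C[...,2]*1000
m=(Z>26)&(Z<42)&(X>30)&(X<110)&(abs(Y-47)<45)
print('\nend',np.percentile(X[m],99),'y',np.percentile(Y[m&(X>40)],[1,99]), rect(m,K,T,.033))
E
python3 prof.py
```

```text
7.125 [0.45489212 0.15763647 0.01984155] [-4.03540359  1.67073515  8.85787883]
-32 72.5; -24 85.9; -16 22.8; -8 24.4; 0 25.9; 8 27.4; 16 28.9; 24 30.8; 32 32.5; 40 34.0; 48 35.5; 56 36.9; 64 38.0; 72 39.0; 88 0.0; 
end 71.66098562675457 y [18.18256258 76.55770848] (array([532.3, 127.9]), array([62.1, 43.9]), 70.2)
```

>>> apply_moves([
  {"jaw": 0.0, "offset": [2.5, 0, -0.1], "rot": [0, 0, 0]},
  {"jaw": 0.0, "offset": [2.5, 0, -0.1], "rot": [0, 0, 0]},
  {"jaw": 0.0, "offset": [2.5, 0, -0.1], "rot": [0, 0, 0]},
  {"jaw": 0.0, "offset": [2.5, 0, -0.1], "rot": [0, 0, 0]},
  {"jaw": 0.0, "offset": [0, 0, 0], "rot": [0, 0, 0]},
])

```text
time_s: 7.8
eef_pos: [0.4643, 0.1543, 0.0218]
eef_rot: [0.014, 0.982, -0.172, 0.078]
wrist_force: [-2.6, 1.3, 8.9]
opening: 0.001
grasp_force: 4.3
```

```bash
python3 prof.py
```

```text
7.8 [0.46427469 0.15426879 0.02184865] [-2.57677564  1.34171413  8.86633661]
-32 63.6; -24 73.1; -16 88.5; -8 24.1; 0 25.2; 8 26.4; 16 27.7; 24 28.8; 32 30.3; 40 31.8; 48 33.0; 56 34.2; 64 35.4; 72 36.3; 80 37.1; 
end 82.16333937095632 y [18.35341847 76.73782001] (array([535.4, 121.6]), array([71.3, 53.6]), 70.2)
```

>>> apply_moves([
  {"jaw": 0.0, "offset": [2, 0, -0.1], "rot": [0, 0, 0]},
  {"jaw": 0.0, "offset": [2, 0, -0.1], "rot": [0, 0, 0]},
  {"jaw": 0.0, "offset": [0, 0, -1], "rot": [0, 0, 0]},
  {"jaw": 0.0, "offset": [0, 0, -3], "rot": [0, 0, 0]},
  {"jaw": 0.0, "offset": [0, 0, -20], "rot": [0, 0, 0]},
])

```text
time_s: 8.48
eef_pos: [0.4625, 0.1538, 0.0448]
eef_rot: [0.015, 0.982, -0.172, 0.076]
wrist_force: [-0.1, 0.3, 1.4]
opening: 0.003
grasp_force: 0.0
```

>>> apply_moves([
  {"jaw": 1.0, "offset": [0, 0, -30], "rot": [0, 0, 0]},
  {"jaw": 1.0, "offset": [0, 0, -30], "rot": [0, 0, 0]},
  {"jaw": 1.0, "offset": [10, 0, -30], "rot": [0, 0, 0]},
  {"jaw": 1.0, "offset": [10, 0, -20], "rot": [0, 0, 0]},
  {"jaw": 1.0, "offset": [0, 0, 0], "rot": [0, 0, 0]},
])

```text
time_s: 9.1
eef_pos: [0.4678, 0.1534, 0.1594]
eef_rot: [0.014, 0.982, -0.172, 0.079]
wrist_force: [-0.1, -0.1, -0.1]
opening: 1.002
grasp_force: 0.0
```

```bash
cat >> prof.py <<'E'
cv2.imwrite('pics/p.png',im[:,:,::-1])
for n in("round_plate","round_tile"):
    for r in ctrl.outline_of("wrist",n)[:2]: print(n,round(r['score'],2),np.round(r['position']),rect(r['region'],K,T,.032))
E
python3 prof.py
```

```text
9.1 [0.46781618 0.15338547 0.15935297] [-0.05335126 -0.05611718 -0.09664264]
-32 21.0; -24 22.2; -16 23.1; -8 24.1; 0 24.9; 8 26.0; 16 27.1; 24 28.0; 32 29.1; 40 30.5; 48 31.7; 56 32.7; 64 33.8; 72 34.6; 80 35.2; 88 35.7; 
end 86.36810576445616 y [18.10473968 76.60353249] (array([538.7, 125.7]), array([60. , 56.1]), 70.1)
round_plate 0.89 [ 62. 205.] (array([521.3, 303.7]), array([ 59.1, 110.4]), 81.6)
round_plate 0.72 [258. 143.] (array([510.7, 135.7]), array([ 60.2, 115.7]), 70.2)
round_tile 0.92 [255. 117.] (array([536.1, 126.9]), array([46.2, 45.4]), 8.0)
round_tile 0.74 [ 53. 176.] (array([547.8, 301.8]), array([43.1, 41.8]), 41.9)
```

View pics/p.png

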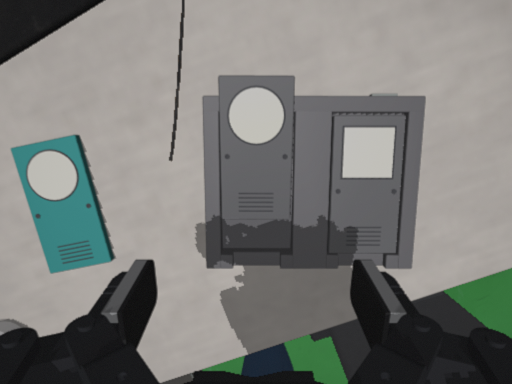

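The plate is propped on the rim: disc at (256,115), disc end out over the wall, centred, tipped 7°. Next I move to the pre-grasp and measure where the fingertips are.

```bash
cat > pg.py <<'E'
from h import *
import sys
h=float(sys.argv[1])
o=ctrl.get_obs(); print(o['time_s'],o['eef_pos'],o['opening'],np.abs(o['dq']).max())
Rm=R.from_euler('z',-20,degrees=True).as_matrix()@R.from_euler('x',180,degrees=True).as_matrix()@R.from_euler('y',7.2,degrees=True).as_matrix()
F=np.array([.5511,.1213,.0256]); print('delta',delta(o,F-h/1000*Rm[:,2],Rm))
E
python3 pg.py 41.5
```

```text
9.25 [0.46512385 0.1532419  0.15615588] 0.9993245510468554 0.008908492838443296
delta (array([ 71.7,   0.6, 101.7]), array([ 0.1, -1.7,  0.2]))
```

>>> apply_moves([
  {"jaw": 0.71, "offset": [30, 0, 20], "rot": [0, -1.7, 0]},
  {"jaw": 0.71, "offset": [30, 0, 28], "rot": [0, 0, 0]},
  {"jaw": 0.71, "offset": [14, 0.6, 28], "rot": [0, 0, 0]},
  {"jaw": 0.71, "offset": [0, 0, 23], "rot": [0, 0, 0]},
  {"jaw": 0.71, "offset": [0, 0, 0], "rot": [0, 0, 0]},
])

```text
time_s: 9.88
eef_pos: [0.5444, 0.123, 0.0661]
eef_rot: [0.012, 0.983, -0.172, 0.059]
wrist_force: [0.1, -0.5, 0.4]
opening: 0.707
grasp_force: 0.0
```

```bash
python3 pg.py 41.5; python3 - <<'E'
from h import *
o=ctrl.get_obs(); im,d=ctrl.camera("wrist"); K,T=cam("wrist",o); p=ctrl.camera_params("wrist")
Ct=cloud(d,K,p['mount'])*1000
m=(d>0)&(Ct[...,2]>-40)&(Ct[...,2]<8)&(abs(Ct[...,1])<60)&(abs(Ct[...,0])<16)
for s in(-1,1):
    P=Ct[m&(np.sign(Ct[...,1])==s)]; print(s,len(P),np.percentile(P,[1,10,50,90,99],axis=0).round(1).tolist())
cv2.imwrite('pics/w5.png',im[:,:,::-1])
E
```

```text
9.875 [0.54436043 0.12302841 0.06613051] 0.7072338786468948 0.04857260565927441
delta (array([ 1.8, -0.7, -0.4]), array([0.2, 0.3, 0.1]))
-1 2131 [[-11.4, -43.7, -39.7], [-7.0, -41.5, -37.2], [6.1, -31.0, -26.7], [10.2, -30.2, -12.9], [10.7, -30.1, -6.8]]
1 2134 [[-11.5, 30.0, -39.7], [-6.8, 30.2, -37.1], [6.1, 31.0, -26.5], [10.2, 41.4, -12.7], [10.7, 43.7, -6.8]]
```

View pics/w5.png

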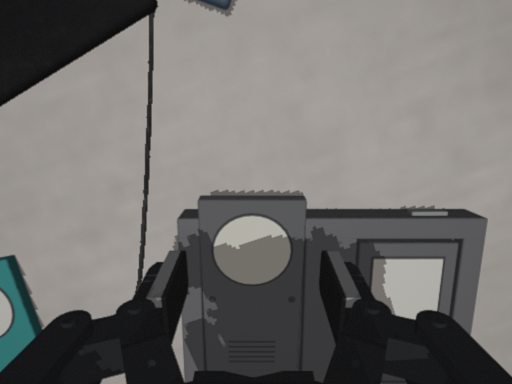

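Fingertips are about 6.5 mm behind the TCP at a 60 mm opening. The plate is centred between them at u≈252, so I can go down.

>>> apply_moves([
  {"jaw": 0.84, "offset": [2, -0.7, 0], "rot": [0, 0, 0]},
  {"jaw": 0.84, "offset": [0, 0, 14], "rot": [0, 0, 0]},
  {"jaw": 0.84, "offset": [0, 0, 16], "rot": [0, 0, 0]},
  {"jaw": 0.84, "offset": [0, 0, 12], "rot": [0, 0, 0]},
  {"jaw": 0.84, "offset": [0, 0, 2], "rot": [0, 0, 0]},
])

```text
time_s: 10.55
eef_pos: [0.5535, 0.1212, 0.0247]
eef_rot: [0.012, 0.983, -0.172, 0.061]
wrist_force: [-0.1, 0.3, -0.6]
opening: 0.837
grasp_force: 0.0
```

```bash
python3 pg.py -5
```

```text
10.55 [0.5535466  0.1212065  0.02466355] 0.8365400807842196 0.021230173859220845
delta (array([-2.2,  0.7,  3.8]), array([0.1, 0. , 0.2]))
```

>>> apply_moves([
  {"jaw": 0.84, "offset": [-1.5, 0.5, 3.5], "rot": [0, 0, 0]},
  {"jaw": 0.78, "offset": [0, 0, 0], "rot": [0, 0, 0]},
  {"jaw": 0.65, "offset": [0, 0, 0], "rot": [0, 0, 0]},
  {"jaw": 0.65, "offset": [0, 0, 0], "rot": [0, 0, 0]},
  {"jaw": 0.65, "offset": [0, 0, 0], "rot": [0, 0, 0]},
])

```text
time_s: 11.18
eef_pos: [0.554, 0.1213, 0.0235]
eef_rot: [0.012, 0.983, -0.172, 0.063]
wrist_force: [-2.2, -0.2, 7.2]
opening: 0.683
grasp_force: 63.5
```

```bash
python3 pg.py -5; python3 - <<'E'
from h import *
o=ctrl.get_obs(); im,d=ctrl.camera("wrist"); p=ctrl.camera_params("wrist")
Ct=cloud(d,p['K'],p['mount'])*1000
m=(d>0)&(Ct[...,2]>-40)&(Ct[...,2]<8)&(abs(Ct[...,1])<60)&(abs(Ct[...,0])<16)
for x in(-8,0,6,9):
  for s in(-1,1):
    k=m&(np.sign(Ct[...,1])==s)&(abs(Ct[...,0]-x)<2)&(abs(Ct[...,1])>27); P=Ct[k]
    print(x,s,len(P),np.percentile(P,[1,50,99],axis=0).round(1).tolist() if len(P) else 0)
k=m&(abs(Ct[...,1])<25); print('plate',[ (x,np.median(Ct[k&(abs(Ct[...,0]-x)<1.5)][:,2]).round(1)) for x in(-8,0,8,12)])
cv2.imwrite('pics/w6.png',cv2.resize(im[150:,100:420,::-1],None,fx=2,fy=2,interpolation=cv2.INTER_CUBIC))
E
```

```text
11.175 [0.55401865 0.12127366 0.0234635 ] 0.6833380174367096 0.0031358586768707977
delta (array([-2.5,  1. ,  2.5]), array([ 0. , -0.2,  0.2]))
-8 -1 180 [[-9.9, -29.2, -39.7], [-8.0, -28.9, -23.8], [-6.0, -27.1, -10.0]]
-8 1 326 [[-9.9, 27.2, -39.7], [-7.9, 29.1, -10.9], [-6.1, 59.5, 0.1]]
0 -1 191 [[-2.0, -29.3, -39.7], [-0.0, -28.9, -24.1], [1.9, -27.1, -10.0]]
0 1 237 [[-2.0, 27.1, -39.6], [-0.5, 28.9, -17.9], [2.0, 58.6, 3.0]]
6 -1 639 [[4.2, -42.6, -38.9], [6.0, -38.9, -25.5], [7.9, -27.3, -10.6]]
6 1 643 [[4.2, 27.3, -39.3], [6.0, 38.9, -25.7], [7.8, 42.5, -10.4]]
9 -1 871 [[7.2, -35.5, -39.7], [9.9, -31.6, -26.4], [10.8, -27.5, -9.1]]
9 1 883 [[7.1, 27.5, -39.7], [10.0, 31.5, -26.5], [10.8, 35.6, -9.3]]
plate [(-8, np.float64(-11.4)), (0, np.float64(-11.3)), (8, np.float64(-10.9)), (12, np.float64(-10.7))]
```

View pics/w6.png

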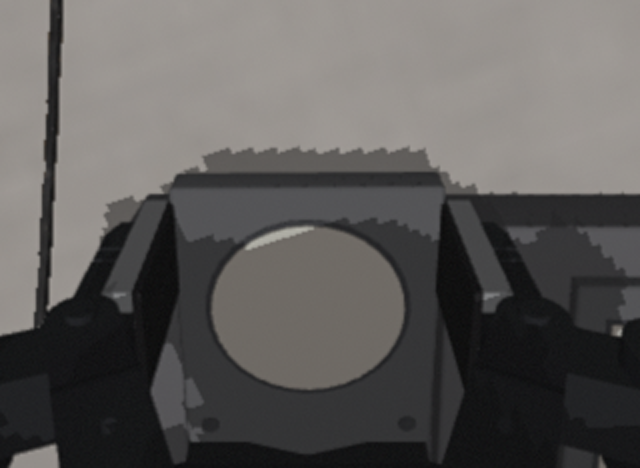

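Both pads grip the long edges around the disc end and the disc is clear. Lifting.

>>> apply_moves([
  {"jaw": 0.6, "offset": [0, 0, -4], "rot": [0, 0, 0]},
  {"jaw": 0.6, "offset": [0, 0, -8], "rot": [0, 0, 0]},
  {"jaw": 0.6, "offset": [0, 0, -14], "rot": [0, 0, 0]},
  {"jaw": 0.6, "offset": [0, 0, -18], "rot": [0, 0, 0]},
  {"jaw": 0.6, "offset": [0, 0, -18], "rot": [0, 0, 0]},
])

```text
time_s: 11.85
eef_pos: [0.5463, 0.1241, 0.0859]
eef_rot: [0.012, 0.983, -0.172, 0.063]
wrist_force: [0.3, -0.2, -1.6]
opening: 0.677
grasp_force: 64.3
```

```bash
cat > held.py <<'E'
from h import *
o=ctrl.get_obs(); im,d=ctrl.camera("wrist"); p=ctrl.camera_params("wrist"); Ct=cloud(d,p['K'],p['mount'])*1000
print(o['time_s'],o['eef_pos'].round(4),o['eef_rot'].round(3),o['wrist_force'].round(1),o['opening'],o['grasp_force'])
k=(d>0)&(abs(Ct[...,1])<24)&(abs(Ct[...,2]+11)<20)
for x in range(-40,28,6):
    q=Ct[k&(abs(Ct[...,0]-x)<1.5)]; 
    if len(q): print((x,np.median(q[:,2]).round(1),len(q)),end=' ')
print('end x',np.percentile(Ct[k][:,0],99))
q=Ct[k&(Ct[...,0]>-20)&(Ct[...,0]<12)]; A=np.c_[q[:,:2],np.ones(len(q))]; c=np.linalg.lstsq(A,q[:,2],rcond=None)[0]; print('slopes deg',np.degrees(np.arctan(c[:2])),c[2])
v,u=np.nonzero(k&(Ct[...,0]>-20)); 
for r in ctrl.outline_of("wrist","round_tile")[:1]:
    ys,xs=np.nonzero(r['region']); P=Ct[ys,xs]; print('tile',r['score'],np.median(P,axis=0),(P.min(0)+P.max(0))/2)
E
python3 held.py
```

```text
11.85 [0.5463 0.1241 0.0859] [ 0.012  0.983 -0.172  0.063] [ 0.3 -0.2 -1.6] 0.6765913432412162 64.33366656303406
(-40, np.float64(-10.5), 462) (-34, np.float64(-10.9), 517) (-28, np.float64(-11.1), 522) (-22, np.float64(-11.2), 549) (-16, np.float64(-11.2), 581) (-10, np.float64(-11.3), 605) (-4, np.float64(-11.3), 642) (2, np.float64(-11.2), 660) (8, np.float64(-10.9), 662) (14, np.float64(-8.5), 1223) end x 14.217958080245477
slopes deg [0.72376061 0.051092  ] -11.126859748001957
tile 0.8 [-15.54339081   0.1999559  -11.25411927] [ 20.58860869   0.08559316 -75.84110413]
```

>>> apply_moves([
  {"jaw": 0.6, "offset": [0, 0, -25], "rot": [0, -3.6, 0]},
  {"jaw": 0.6, "offset": [0, 0, -25], "rot": [0, -3.6, 0]},
  {"jaw": 0.6, "offset": [15, 42, 0], "rot": [0, 0, -2.8]},
  {"jaw": 0.6, "offset": [13, 43, 0], "rot": [0, 0, -2.8]},
  {"jaw": 0.6, "offset": [11, 44, 0], "rot": [0, 0, -2.8]},
])

```text
time_s: 12.58
eef_pos: [0.541, -0.0104, 0.1342]
eef_rot: [0.001, 0.995, -0.099, 0.001]
wrist_force: [0.0, 1.1, -2.1]
opening: 0.676
grasp_force: 64.9
```

>>> apply_moves([
  {"jaw": 0.6, "offset": [9, 44, 0], "rot": [0, 0, -2.8]},
  {"jaw": 0.6, "offset": [7, 44, 0], "rot": [0, 0, -2.8]},
  {"jaw": 0.6, "offset": [5, 44, 0], "rot": [0, 0, -2.8]},
  {"jaw": 0.6, "offset": [3, 40, 0], "rot": [0, 0, -2.8]},
  {"jaw": 0.6, "offset": [0, 30, 0], "rot": [0, 0, -2.8]},
])

```text
time_s: 13.2
eef_pos: [0.5425, -0.2149, 0.1344]
eef_rot: [0.001, 1.0, 0.022, 0.001]
wrist_force: [0.0, -0.3, -1.4]
opening: 0.674
grasp_force: 64.9
```

```bash
cat > pl.py <<'E'
from h import *
import sys
o=ctrl.get_obs(); print(o['time_s'],o['eef_pos'],o['grasp_force'],o['wrist_force'].round(1))
Rm=R.from_euler('z',2.7,degrees=True).as_matrix()@R.from_euler('x',180,degrees=True).as_matrix()
print('delta',delta(o,[.5461,-.2328,float(sys.argv[1])],Rm))
E
python3 pl.py .05
```

```text
13.2 [ 0.54245957 -0.21490653  0.1344265 ] 64.9046802520752 [ 0.  -0.3 -1.4]
delta (array([ 2.7, 17.9, 84.5]), array([ 0.1, -0.1, -0.1]))
```

>>> apply_moves([
  {"jaw": 0.6, "offset": [2, 8, 20], "rot": [0, 0, 0]},
  {"jaw": 0.6, "offset": [0, 3, 25], "rot": [0, 0, 0]},
  {"jaw": 0.6, "offset": [0, 0, 25], "rot": [0, 0, 0]},
  {"jaw": 0.6, "offset": [0, 0, 6], "rot": [0, 0, 0]},
  {"jaw": 0.6, "offset": [0, 0, 0], "rot": [0, 0, 0]},
])

```text
time_s: 13.82
eef_pos: [0.545, -0.2232, 0.0579]
eef_rot: [0.0, 1.0, 0.022, -0.0]
wrist_force: [-0.2, -0.2, -1.3]
opening: 0.676
grasp_force: 64.9
```

```bash
python3 pl.py .0138; python3 held.py; python3 - <<'E'
from h import *
o=ctrl.get_obs(); im,d=ctrl.camera("wrist"); K,T=cam("wrist",o)
cv2.imwrite('pics/w7.png',im[:,:,::-1])
for n,P in dict(endpin=[67,0,23],seat=[0,0,16],p12=[12,37,23],p12b=[12,-37,23]).items():
    a=np.radians(2.7);w=[.5023+(P[0]*np.cos(a)-P[1]*np.sin(a))/1000,-.2349+(P[0]*np.sin(a)+P[1]*np.cos(a))/1000,P[2]/1000]
    print(n,proj(w,K,T).round(1))
E
```

```text
13.825 [ 0.54496253 -0.22318758  0.05785401] 64.88921999931335 [-0.2 -0.2 -1.3]
delta (array([ 0.7,  9.6, 44.1]), array([ 0. ,  0. , -0.1]))
13.825 [ 0.545  -0.2232  0.0579] [ 0.     1.     0.022 -0.   ] [-0.2 -0.2 -1.3] 0.676104775688598 64.88921999931335
(-40, np.float64(-10.3), 461) (-34, np.float64(-10.8), 517) (-28, np.float64(-10.9), 544) (-22, np.float64(-11.0), 552) (-16, np.float64(-11.1), 567) (-10, np.float64(-11.2), 612) (-4, np.float64(-11.1), 636) (2, np.float64(-11.0), 649) (8, np.float64(-10.8), 673) (14, np.float64(-8.5), 1245) end x 107.05704030826271
slopes deg [0.63968051 0.12327737] -10.993526771512878
tile 0.94 [-15.3894689   -0.41628255 -11.10576295] [ 20.9142433   -0.25904152 -75.8318327 ]
endpin [[269.7 189.6]]
seat [[267.7 286.6]]
p12 [[207.  276.5]]
p12b [[329.8 276.1]]
```

View pics/w7.png

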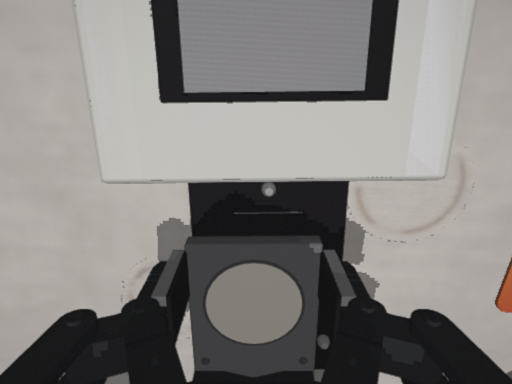

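The end pin is seen at (268,188) against a predicted (270,190), and the plate hangs level, about 9.6 mm left of its place. I'll shift it right and lower.

>>> apply_moves([
  {"jaw": 0.6, "offset": [0.5, 6, 0], "rot": [0, 0, 0]},
  {"jaw": 0.6, "offset": [0, 4, 10], "rot": [0, 0, 0]},
  {"jaw": 0.6, "offset": [0, 0, 14], "rot": [0, 0, 0]},
  {"jaw": 0.6, "offset": [0, 0, 8], "rot": [0, 0, 0]},
  {"jaw": 0.6, "offset": [0, 0, 0], "rot": [0, 0, 0]},
])

```text
time_s: 14.6
eef_pos: [0.5453, -0.2334, 0.0251]
eef_rot: [0.0, 1.0, 0.022, -0.001]
wrist_force: [-0.9, -0.3, -1.3]
opening: 0.674
grasp_force: 64.9
```

```bash
python3 pl.py .0138
```

```text
14.6 [ 0.54529591 -0.2334491   0.02508295] 64.88975286483765 [-0.9 -0.3 -1.3]
delta (array([ 0.8, -0.6, 11.3]), array([ 0. ,  0.1, -0.2]))
```

>>> apply_moves([
  {"jaw": 0.6, "offset": [0.5, -0.5, 4], "rot": [0, 0, 0]},
  {"jaw": 0.6, "offset": [0, 0, 3], "rot": [0, 0, 0]},
  {"jaw": 0.6, "offset": [0, 0, 2], "rot": [0, 0, 0]},
  {"jaw": 0.6, "offset": [0, 0, 1], "rot": [0, 0, 0]},
  {"jaw": 0.6, "offset": [0, 0, 0], "rot": [0, 0, 0]},
])

```text
time_s: 15.22
eef_pos: [0.5467, -0.2337, 0.0166]
eef_rot: [0.001, 1.0, 0.022, 0.001]
wrist_force: [-0.5, -0.5, -1.9]
opening: 0.676
grasp_force: 64.9
```

>>> apply_moves([
  {"jaw": 0.6, "offset": [-0.5, 0, 1], "rot": [0, 0, 0]},
  {"jaw": 0.6, "offset": [0, 0, 0.7], "rot": [0, 0, 0]},
  {"jaw": 0.6, "offset": [0, 0, 0], "rot": [0, 0, 0]},
  {"jaw": 0.6, "offset": [0, 0, 0], "rot": [0, 0, 0]},
  {"jaw": 0.6, "offset": [0, 0, 0], "rot": [0, 0, 0]},
])

```text
time_s: 15.85
eef_pos: [0.5463, -0.2337, 0.015]
eef_rot: [0.001, 1.0, 0.022, 0.001]
wrist_force: [0.3, -0.2, -1.7]
opening: 0.675
grasp_force: 65.0
```

>>> apply_moves([
  {"jaw": 0.6, "offset": [0, 0, 0.7], "rot": [0, 0, 0]},
  {"jaw": 0.6, "offset": [0, 0, 0.5], "rot": [0, 0, 0]},
  {"jaw": 0.6, "offset": [0, 0, 0], "rot": [0, 0, 0]},
  {"jaw": 0.6, "offset": [0, 0, 0], "rot": [0, 0, 0]},
  {"jaw": 0.6, "offset": [0, 0, 0], "rot": [0, 0, 0]},
])

```text
time_s: 16.48
eef_pos: [0.5467, -0.2339, 0.0144]
eef_rot: [0.001, 1.0, 0.022, 0.001]
wrist_force: [-1.1, 1.4, 6.3]
opening: 0.675
grasp_force: 65.7
```

>>> apply_moves([
  {"jaw": 0.72, "offset": [0, 0, -0.3], "rot": [0, 0, 0]},
  {"jaw": 0.78, "offset": [0, 0, 0], "rot": [0, 0, 0]},
  {"jaw": 0.84, "offset": [0, 0, 0], "rot": [0, 0, 0]},
  {"jaw": 0.84, "offset": [0, 0, -5], "rot": [0, 0, 0]},
  {"jaw": 0.84, "offset": [0, 0, -15], "rot": [0, 0, 0]},
])

```text
time_s: 17.1
eef_pos: [0.5456, -0.2332, 0.0339]
eef_rot: [0.0, 1.0, 0.022, -0.0]
wrist_force: [0.1, 0.0, -0.3]
opening: 0.842
grasp_force: 0.0
```

>>> apply_moves([
  {"jaw": 0.84, "offset": [0, 0, -30], "rot": [0, 0, 0]},
  {"jaw": 0.84, "offset": [0, 0, -40], "rot": [0, 0, 0]},
  {"jaw": 0.84, "offset": [0, 0, -40], "rot": [0, 0, 0]},
  {"jaw": 0.4, "offset": [0, 0, -30], "rot": [0, 0, 0]},
  {"jaw": 0.0, "offset": [0, 0, 0], "rot": [0, 0, 0]},
])

```text
time_s: 17.73
eef_pos: [0.5479, -0.2346, 0.1784]
eef_rot: [0.003, 1.0, 0.022, 0.004]
wrist_force: [0.6, -1.0, -0.5]
opening: 0.426
grasp_force: 0.0
```

```bash
python3 - <<'E'
from h import *
o=ctrl.get_obs(); print(o['time_s'],o['eef_pos'],o['opening'])
im,d=ctrl.camera("wrist"); K,T=cam("wrist",o); C=cloud(d,K,T)*1000
cv2.imwrite('pics/w8.png',im[:,:,::-1])
a=np.radians(2.7);ux=np.array([np.cos(a),np.sin(a)]);uy=np.array([-ux[1],ux[0]])
q=C[...,:2]-[502.3,-234.9];X=q@ux;Y=q@uy;Z=C[...,2]
for x in range(-64,72,8):
    m=(abs(X-x)<3)&(abs(Y)<24)&(d>0); print(x,np.median(Z[m]).round(1) if m.any() else '-',end='; ')
m=(Z>22)&(Z<29)&(abs(X)<80)&(abs(Y)<34); print('\nplate X',np.percentile(X[m],[1,99]),'Y',np.percentile(Y[m],[1,99]))
for n,z in(("round_plate",.025),("tab",.017)):
    for r in ctrl.outline_of("wrist",n)[:2]: print(n,r['score'],r['position'],rect(r['region'],K,T,z))
Rm=R.from_euler('z',2.7,degrees=True).as_matrix()@R.from_euler('x',180,degrees=True).as_matrix()
t=np.array([502.3,-234.9])-(66+35+30)*ux
print(t,delta(o,[t[0]/1000,t[1]/1000,.012],Rm))
E
```

```text
17.725 [ 0.54794579 -0.23458639  0.17836491] 0.4255611133676635
-64 24.5; -56 25.2; -48 25.1; -40 25.3; -32 25.2; -24 25.0; -16 25.2; -8 25.2; 0 25.2; 8 25.4; 16 25.6; 24 25.7; 32 26.0; 40 192.9; 48 195.1; 56 224.6; 64 253.7; 
plate X [-67.85212756  57.8765899 ] Y [-30.3119007  28.5530473]
round_plate 0.85 [252.5, 217.7] (array([ 501.8, -235.5]), array([121.2,  60.6]), 2.8)
tab 0.93 [219.5, 201.4] (array([ 490.7, -235.8]), array([173.8,  91.5]), 3.2)
[ 371.44542638 -241.07094504] (array([-177.8,   -2.4,  165.1]), array([ 0.4, -0.4, -0.2]))
```

View pics/w8.png

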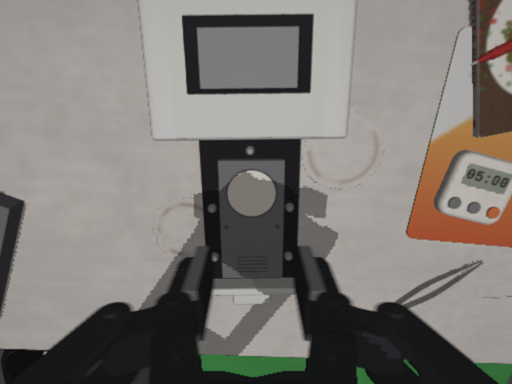

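The plate lies flat between the pins with its disc toward the housing, and the tab is at (250,298). Next: shut the fingers, go in front of the tab and push.

>>> apply_moves([
  {"jaw": 0.0, "offset": [-45, -0.5, 0], "rot": [0, 0, 0]},
  {"jaw": 0.0, "offset": [-45, -0.5, 0], "rot": [0, 0, 0]},
  {"jaw": 0.0, "offset": [-45, -0.5, 0], "rot": [0, 0, 0]},
  {"jaw": 0.0, "offset": [-43, -0.5, 20], "rot": [0, 0, 0]},
  {"jaw": 0.0, "offset": [0, 0, 40], "rot": [0, 0, 0]},
])

```text
time_s: 18.5
eef_pos: [0.3665, -0.2396, 0.1134]
eef_rot: [0.002, 1.0, 0.021, 0.001]
wrist_force: [1.0, -0.2, -0.2]
opening: -0.001
grasp_force: 0.0
```

```bash
cat > tb.py <<'E'
from h import *
import sys
o=ctrl.get_obs(); print(o['time_s'],o['eef_pos'],o['opening'],o['wrist_force'].round(1))
im,d=ctrl.camera("wrist"); K,T=cam("wrist",o); C=cloud(d,K,T)*1000
a=np.radians(2.7);ux=np.array([np.cos(a),np.sin(a)]);uy=np.array([-ux[1],ux[0]])
q=C[...,:2]-[502.3,-234.9];X=q@ux;Y=q@uy;Z=C[...,2]
s=float(sys.argv[1])
m=(d>0)&(Z>17)&(Z<24)&(X<-70+s)&(X>-120+s)&(abs(Y)<30); print('tab X',np.percentile(X[m],[1,50,99]) if m.any() else 0,'Y',np.percentile(Y[m],[1,99]) if m.any() else 0)
Rm=R.from_euler('z',2.7,degrees=True).as_matrix()@R.from_euler('x',180,degrees=True).as_matrix()
t=np.array([502.3,-234.9])+(-131+s)*ux; print(t,delta(o,[t[0]/1000,t[1]/1000,.011],Rm))
E
python3 tb.py 0
```

```text
18.5 [ 0.36647254 -0.23957364  0.11336533] -0.0009134402601083387 [ 1.  -0.2 -0.2]
tab X [-95.72797282 -85.91912935 -76.6585508 ] Y [-20.1514757   18.72741827]
[ 371.44542638 -241.07094504] (array([  4.7,   1.4, 102.4]), array([ 0.2, -0.1, -0.3]))
```

>>> apply_moves([
  {"jaw": 0.0, "offset": [2, 0, 30], "rot": [0, 0, 0]},
  {"jaw": 0.0, "offset": [2, 0, 34], "rot": [0, 0, 0]},
  {"jaw": 0.0, "offset": [0, 0, 26], "rot": [0, 0, 0]},
  {"jaw": 0.0, "offset": [0, 0, 8], "rot": [0, 0, 0]},
  {"jaw": 0.0, "offset": [0, 0, 0], "rot": [0, 0, 0]},
])

```text
time_s: 19.18
eef_pos: [0.3721, -0.239, 0.0155]
eef_rot: [0.0, 1.0, 0.022, -0.0]
wrist_force: [0.1, -0.3, -0.1]
opening: 0.003
grasp_force: 0.0
```

>>> apply_moves([
  {"jaw": 0.0, "offset": [3, 2, 4], "rot": [0, 0, 0]},
  {"jaw": 0.0, "offset": [8, 0, 0], "rot": [0, 0, 0]},
  {"jaw": 0.0, "offset": [4, 0, 0], "rot": [0, 0, 0]},
  {"jaw": 0.0, "offset": [4, 0, 0], "rot": [0, 0, 0]},
  {"jaw": 0.0, "offset": [4, 0, 0], "rot": [0, 0, 0]},
])

```text
time_s: 19.8
eef_pos: [0.3957, -0.2403, 0.0119]
eef_rot: [0.001, 1.0, 0.022, 0.001]
wrist_force: [-0.8, 0.3, 0.4]
opening: -0.001
grasp_force: 0.0
```

>>> apply_moves([
  {"jaw": 0.0, "offset": [4, 0, 0], "rot": [0, 0, 0]},
  {"jaw": 0.0, "offset": [5, 0, 0], "rot": [0, 0, 0]},
  {"jaw": 0.0, "offset": [6, 0, 0], "rot": [0, 0, 0]},
  {"jaw": 0.0, "offset": [7, 0, 0], "rot": [0, 0, 0]},
  {"jaw": 0.0, "offset": [8, 0, 0], "rot": [0, 0, 0]},
])

```text
time_s: 20.42
eef_pos: [0.4257, -0.2387, 0.0117]
eef_rot: [0.001, 1.0, 0.022, 0.0]
wrist_force: [-2.4, 1.4, 0.4]
opening: -0.004
grasp_force: 1.1
```

>>> apply_moves([
  {"jaw": 0.0, "offset": [9, 0, 0], "rot": [0, 0, 0]},
  {"jaw": 0.0, "offset": [9, 0, 0], "rot": [0, 0, 0]},
  {"jaw": 0.0, "offset": [9, 0, 0], "rot": [0, 0, 0]},
  {"jaw": 0.0, "offset": [9, 0, 0], "rot": [0, 0, 0]},
  {"jaw": 0.0, "offset": [9, 0, 0], "rot": [0, 0, 0]},
])

```text
time_s: 21.05
eef_pos: [0.4709, -0.237, 0.0119]
eef_rot: [0.001, 1.0, 0.022, 0.001]
wrist_force: [-2.3, 0.9, -0.6]
opening: -0.001
grasp_force: 1.1
```

>>> apply_moves([
  {"jaw": 0.0, "offset": [9, 0, 0], "rot": [0, 0, 0]},
  {"jaw": 0.0, "offset": [9, 0, 0], "rot": [0, 0, 0]},
  {"jaw": 0.0, "offset": [9, 0, 0], "rot": [0, 0, 0]},
  {"jaw": 0.0, "offset": [8, 0, 0], "rot": [0, 0, 0]},
  {"jaw": 0.0, "offset": [7, 0, 0], "rot": [0, 0, 0]},
])

```text
time_s: 21.68
eef_pos: [0.5128, -0.2352, 0.012]
eef_rot: [0.001, 1.0, 0.022, 0.001]
wrist_force: [-2.4, 1.9, 0.3]
opening: 0.002
grasp_force: 1.1
```

>>> apply_moves([
  {"jaw": 0.0, "offset": [6, 0, 0], "rot": [0, 0, 0]},
  {"jaw": 0.0, "offset": [5, 0, 0], "rot": [0, 0, 0]},
  {"jaw": 0.0, "offset": [4, 0, 0], "rot": [0, 0, 0]},
  {"jaw": 0.0, "offset": [4, 0, 0], "rot": [0, 0, 0]},
  {"jaw": 0.0, "offset": [4, 0, 0], "rot": [0, 0, 0]},
])

```text
time_s: 22.3
eef_pos: [0.5355, -0.2342, 0.012]
eef_rot: [0.001, 1.0, 0.022, 0.001]
wrist_force: [-2.1, 0.5, -0.5]
opening: -0.001
grasp_force: 1.1
```

>>> apply_moves([
  {"jaw": 0.0, "offset": [2, 0, 0], "rot": [0, 0, 0]},
  {"jaw": 0.0, "offset": [2, 0, 0], "rot": [0, 0, 0]},
  {"jaw": 0.0, "offset": [1, 0, 0], "rot": [0, 0, 0]},
  {"jaw": 0.0, "offset": [0.5, 0, 0], "rot": [0, 0, 0]},
  {"jaw": 0.0, "offset": [0, 0, 0], "rot": [0, 0, 0]},
])

```text
time_s: 22.92
eef_pos: [0.5408, -0.2339, 0.012]
eef_rot: [0.001, 1.0, 0.022, 0.001]
wrist_force: [-1.2, 1.2, 0.8]
opening: 0.0
grasp_force: 0.8
```

>>> apply_moves([
  {"jaw": 0.0, "offset": [1.5, 0, 0], "rot": [0, 0, 0]},
  {"jaw": 0.0, "offset": [1.5, 0, 0], "rot": [0, 0, 0]},
  {"jaw": 0.0, "offset": [1, 0, 0], "rot": [0, 0, 0]},
  {"jaw": 0.0, "offset": [1, 0, 0], "rot": [0, 0, 0]},
  {"jaw": 0.0, "offset": [0, 0, 0], "rot": [0, 0, 0]},
])

```text
time_s: 23.55
eef_pos: [0.5459, -0.2337, 0.012]
eef_rot: [0.001, 1.0, 0.022, 0.001]
wrist_force: [-2.0, 1.0, -0.1]
opening: -0.003
grasp_force: 0.7
```

>>> apply_moves([
  {"jaw": 0.0, "offset": [1, 0, 0], "rot": [0, 0, 0]},
  {"jaw": 0.0, "offset": [1, 0, 0], "rot": [0, 0, 0]},
  {"jaw": 0.0, "offset": [1, 0, 0], "rot": [0, 0, 0]},
  {"jaw": 0.0, "offset": [0, 0, 0], "rot": [0, 0, 0]},
  {"jaw": 0.0, "offset": [0, 0, 0], "rot": [0, 0, 0]},
])

```text
time_s: 24.18
eef_pos: [0.546, -0.2335, 0.0115]
eef_rot: [0.0, 1.0, 0.022, -0.002]
wrist_force: [-12.6, -0.7, 5.0]
opening: 0.003
grasp_force: 6.1
```

Shut: the push stopped with 12.6 N. I'll press a touch more, then back off and check.

>>> apply_moves([
  {"jaw": 0.0, "offset": [0.5, 0, 0], "rot": [0, 0, 0]},
  {"jaw": 0.0, "offset": [0, 0, 0], "rot": [0, 0, 0]},
  {"jaw": 0.0, "offset": [-5, 0, 0], "rot": [0, 0, 0]},
  {"jaw": 0.0, "offset": [-30, 0, 0], "rot": [0, 0, 0]},
  {"jaw": 0.0, "offset": [-40, 0, 0], "rot": [0, 0, 0]},
])

```text
time_s: 24.8
eef_pos: [0.475, -0.2376, 0.0125]
eef_rot: [0.002, 1.0, 0.023, 0.002]
wrist_force: [-0.8, -0.2, 0.1]
opening: -0.007
grasp_force: 0.0
```

>>> apply_moves([
  {"jaw": 0.0, "offset": [0, 0, -40], "rot": [0, 0, 0]},
  {"jaw": 0.0, "offset": [0, 0, -45], "rot": [0, 0, 0]},
  {"jaw": 0.0, "offset": [0, 0, -45], "rot": [0, 0, 0]},
  {"jaw": 0.0, "offset": [0, 0, -30], "rot": [0, 0, 0]},
  {"jaw": 0.0, "offset": [0, 0, 0], "rot": [0, 0, 0]},
])

```text
time_s: 25.42
eef_pos: [0.4764, -0.2381, 0.1754]
eef_rot: [0.003, 1.0, 0.022, 0.004]
wrist_force: [0.6, -0.5, 0.6]
opening: 0.001
grasp_force: 0.0
```

```bash
python3 tb.py 150; python3 - <<'E'
from h import *
o=ctrl.get_obs(); im,d=ctrl.camera("wrist"); K,T=cam("wrist",o); C=cloud(d,K,T)*1000
a=np.radians(2.7);ux=np.array([np.cos(a),np.sin(a)]);uy=np.array([-ux[1],ux[0]])
q=C[...,:2]-[502.3,-234.9];X=q@ux;Y=q@uy;Z=C[...,2]
for x in range(48,100,3):
    m=(abs(X-x)<1.5)&(abs(Y)<45)&(abs(Y)>25)&(d>0); print(x,np.median(Z[m]).round(1) if m.any() else '-',end='; ')
print()
ctrl.camera("top");K,T=cam("top")
for n,z in(("case",.0235),("square_plate",.0235),("beaker",.05),("septa_tin",.024),("round_plate",.024)):
    for r in ctrl.outline_of("top",n)[:2]: print(n,round(r['score'],2),rect(r['region'],K,T,z))
E
```

```text
25.425 [ 0.47640626 -0.23813119  0.17542319] 0.0005522098706881157 [ 0.6 -0.5  0.6]
tab X [53.83064415 64.69176317 74.59534731] Y [-19.06452083  19.80097333]
[ 521.27890762 -234.00497744] (array([ 43.8,  -3.3, 164.7]), array([ 0.4, -0.4, -0.2]))
48 0.0; 51 0.1; 54 0.2; 57 0.2; 60 0.0; 63 0.2; 66 -0.0; 69 -0.0; 72 0.2; 75 31.9; 78 35.1; 81 35.4; 84 60.8; 87 62.0; 90 62.1; 93 62.1; 96 62.1; 99 62.0; 
case 0.86 (array([467. , 101.8]), array([190., 153.]), 70.4)
square_plate 0.86 (array([450.2,  57.7]), array([ 60.7, 119. ]), 70.1)
beaker 0.47 (array([419.8, 428.9]), array([64.8, 47.2]), 76.7)
septa_tin 0.66 (array([553. , 461.4]), array([55.4, 49.8]), 46.6)
round_plate 0.65 (array([519.9, 314.7]), array([ 60. , 118.9]), 82.4)
```

```bash
python3 -c "
from bench import ctrl; print(ctrl.hand_in())"
```

```text
the job is handed in; nothing more can be done
None
```

The round-disc plate is in the reader, flat between the pins with the disc up and its disc end towards the housing. The drawer is pushed fully home (about 149.5 of 150 mm by camera, front panel against the housing), and I handed the job in at about 26 s with no verdict returned.

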